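# Roll a steel sample tube into its V-rest

### The arm

A 7-joint arm with a two-finger parallel gripper is mounted at the origin on the work surface. World frame = base frame: x ahead of the robot, y to its left, z up, the work surface at z = 0. Lengths are in m, angles in rad, forces in N, time in s.
With the tool pointing down it reaches from about 0.425 to 0.925 m from the base axis. Payload 6.8 kg.
Tool frame: the origin (TCP) lies on the mounting face of the last link; the fingertips stand 173 mm ahead of it and the grasp point (between the pads) lies 155 mm ahead of it; z points along the fingers, y is the line along which they close (so a half turn about z gives the same grasp; the last joint's range is limited). The gripper opens to 85 mm and grips with 20 to 120 N. Pads are 22 mm wide; open, the fingers measure 114 mm over their backs; the gripper's body (76 mm by 85 mm) begins 54 mm behind the grasp point. The pads swing forward as they close: fully open they stand 13 mm farther back than shut.
Start: joints at [1.037, 0.477, 0.022, 1.555, -0.011, 1.109, -0.083], TCP at [0.279, -0.615, 0.405] pointing down, gripper open.
Joint ranges: [-2.96, 2.96], [-0.34, 2.1], [-1.41, 1.46], [0.24, 2.44], [-1.37, 4.51], [0.17, 1.92], [-2.96, 2.96]. Speed limits (rad/s): [2.39, 2.39, 3.14, 3.14, 3.14, 3.14, 3.14].

### API

Orientations are given as a rotation vector (axis times angle).
In Python, from bench import r gives the robot as it stands.
- The arm moves only by the tool carry_out, never from a script. Its argument "moves" is a list of rows, each a list of 5 numbers: the shift along the tool's x, y, z in m, then the turn about the tool's z in rad, then the finger opening in m, from 0 to 0.0854. In form: [[dx, dy, dz, roll, claw], ...]. A call has exactly 8 rows; each row is the pose to reach, as a shift and turn from the pose commanded when the call began, along the tool's axes at that moment; what a row does not reach only later rows make up. A row lasts 1/10 s, in which the tool goes at most 50 mm and 8.59 degrees, less where a joint would pass 70% of its speed; a pose out of reach is approached as far as the arm can. A call with a gripper value outside its range is refused whole. The fingers move at their own pace and stop on an object; "force" is the grip in N (left out, the last holds). Time passes only in rows, so rows that repeat a pose let the fingers close, or fill a call up. It gives the time, the measured TCP pose, the force, the opening and the grip force at its end, in the units of the state.
- r.get_obs(): the state, without advancing time (a new reading comes with each control period).
- r.grab_frame(name): name is "scene" or "top" or "wrist"; returns the picture (420x560x3 uint8, red, green, blue); there is no depth.
- r.calibration(name): a dict with "fx", "fy", "cx", "cy" (pixels), "rvec" (rotation vector, rad) and "tvec" (3), from world to camera coordinates, as OpenCV has them. Camera axes: x right, y down, z forward; pixel columns grow to the right and rows downward; lengths in m; the calibration is good to about 2 mm. A picture is of the moment at which its call begins: read the wrist's pose just before it. calibration takes no time and is no camera call; for the wrist camera it gives the pose at the moment of the call.
- r.hand_in(): hands the job in; it is judged then, once.
The state is a dict: "clock": time; "joints": joint angles; "qvel": joint speeds; "tau": joint torques, N m; "tcp_pos": TCP position; "orientation": TCP orientation; "contact_force": force on the tool from outside, world axes, zero at the start; "moment": the same for the moment, N m; "grip_width": finger opening in m; "gripper_force": force on a finger pad.
Only numpy, scipy, OpenCV 4.12 (cv2) and the standard library are available. Lean on these libraries where they do the work, as an engineer would, in place of code of your own. Each camera call takes 0.05 s, during which the arm holds its last target. There are 200 camera calls.

### The job

Without grasping or lifting it, roll the long steel sample tube that lies on the bench along the bench and up the ramp of the aluminium V-rest, by pushing on its side with the fingers, until it drops into the V groove. Then push it endways along the groove with a fingertip until its far end is up against the rest's end stop, leave it lying there and take the hand away. Leave everything else on the bench where it stands.

Things in the scene. Friction and masses are not known exactly. Their poses are not given: they have to be found in the camera images.
- tube: the long tube: closed, polished steel cylinder, 40 mm diameter, 150 mm long, about 0.35 kg, lying on the bench, free to roll, slippery (friction about 0.3 on everything). Origin on its axis at mid-length (20 mm above the bench at the start); x axis along its length, roughly parallel to the groove; y and z turn as it rolls. Pushed at or below mid-height it rolls; pressed from above it jams.
- rest: aluminium V-rest fixed to the bench, 190 mm long. Origin at bench height under the groove bottom. x: along the groove, away from the robot, to the end stop; y: the rolling direction, ramp to groove; z up. Groove bottom 3 mm above the bench at y = 0; front flank rises 30 degrees to the crest at y = -18, back flank 45 degrees to 25 mm high at y = 22; flat top to y = 36. Near end (x = -100) open.
- ramp_foot (a point): middle of the ramp's lower edge, on the bench, at x = -5, y = -78 mm in the rest's frame. The ramp is plane and as long as the rest, without side walls. At the start the tube lies on the bench before it, its axis 160 to 250 mm before the groove bottom, its middle 10 to 45 mm nearer the robot than the rest's origin (along the groove).
- crest (a point): middle of the ramp's top edge, 13.4 mm above the bench, at x = -5, y = -18 mm in the rest's frame: past it the tube falls into the V by itself.
- stop (a point): middle of the end stop's near face, at x = 90, y = 7, z = 27.5 mm in the rest's frame: an upright rigid plate 12 mm thick, 55 mm tall, spanning y = -22 to 36 mm, closing the far end of the groove.
- seat (a point): point fixed to the rest where the middle of the tube's axis is when the tube lies in the V with its end against the stop: at x = +15, y = -3.3, z = 28 mm in the rest's frame, same axes as the rest.
- cup_a: bystander: white sample cup with a red screw cap, 49 mm across, 64 mm tall, standing; origin at the centre of its underside; beyond the far side of the rolling lane.
- cup_b: bystander: white sample cup with a red screw cap, 49 mm across, 64 mm tall, standing; origin at the centre of its underside; on the robot's side of the rolling lane.
- cup_c: bystander: white sample cup with a red screw cap, 49 mm across, 64 mm tall, standing; origin at the centre of its underside; beyond the end stop.
- short_tube: bystander: short steel tube standing upright behind the rest (+y side), 40 mm diameter, 75 mm tall; origin at the centre of its underside.
- beaker: bystander: glass beaker standing behind the rest (+y side), 60 mm across, 75 mm tall; origin at the centre of its underside.
- dish: bystander: white ceramic dish, 80 mm across, 22 mm tall, on the right of the bench; origin at the centre of its underside.
- wash_bottle: bystander: white bottle with a red cap, 64 mm across, 170 mm tall, on the right of the bench; origin at the centre of its underside.
Not all that is in view belongs to the job. Leave any brown or turquoise look-alike of the tube alone.

How it is judged:
On the way, in this order (a step that is already met when the one before it is completed fails the run):
1. the tube has rolled at least about a fifth of a turn from how it lay (angle between tube's own z axis and vertical above 1.2 rad).
2. the tube lies in the V groove, parallel to it (y of tube in the frame of seat between -0.004 and 0.004 m and z of tube in the frame of seat between -0.004 and 0.004 m and angle between the x axis of tube and the x axis of rest, either way round below 0.05 rad), for 0.2 s.
At the end, for the whole second after the job is handed in: The long tube lies at rest in the V groove, parallel to it within 0.05 rad, its middle within 4 mm of the seat point in each direction, so its far end is at most 4 mm from the end stop (all of step 2 and x of tube in the frame of seat between -0.004 and 0.004 m and linear speed of tube below 0.01 m/s and angular speed of tube below 0.2 rad/s); the robot touches nothing.
It fails at once if the tube is lifted: its axis rises over 32 mm above the bench before the ramp (rolling: 20 mm), or over 45 mm anywhere (rolling over the crest: 33 mm) (height (world z) of tube above 0.045 m or (height (world z) of tube above 0.032 m and y of tube in the frame of rest below -0.11 m)).
It fails at once if the tube is stood or tipped on end (tilted over 20 degrees out of level) (angle between tube's own x axis and vertical below 1.22 rad).
It fails at once if a bystander is moved more than 20 mm or tipped (distance of any of cup_a, cup_b, cup_c, short_tube, beaker, dish, wash_bottle from where it was at the start of the episode above 0.02 m or angle between any of cup_a, cup_b, cup_c, short_tube, beaker, dish, wash_bottle's own z axis and vertical above 0.35 rad).
It also fails if it takes over 58 s, if anything falls off the work surface, if the arm or the gripper's body presses on something with over 40 N, if the wrist force passes 120 N, or if a joint passes its speed limit or range.

## Working session

There is one attempt and no reset: what is moved stays moved. The work goes in short steps, Python scripts to look and compute and a tool call to move; the robot and the scene stay as the last step left them, time stands still between calls to the robot, and variables do not carry over. Pictures are saved under pics/ and viewed, at most 13 in all, crops included, and the job is handed in when it is done.

Besides the shell and the picture viewer there is one more tool, called after "Emit:" as name(argument=value, ...), one argument or row to a line, values as JSON. carry_out: Moves the arm, as the interface text tells. Its arguments: {"type":"object","properties":{"moves":{"type":"array","items":{"type":"array","items":{"type":"number"}}},"force":{"type":"number"}},"required":["moves"]}

```bash
mkdir -p pics; python3 - <<'E'
from bench import r
import cv2
o=r.get_obs(); print({k:o[k] for k in('clock','tcp_pos','orientation','grip_width','contact_force')})
for n in('top','scene'):
    cv2.imwrite(f'pics/{n}0.png',cv2.cvtColor(r.grab_frame(n),cv2.COLOR_RGB2BGR)); print(n,r.calibration(n))
E
```

```text
{'clock': 0.0, 'tcp_pos': array([ 0.27870976, -0.61446909,  0.40368631]), 'orientation': array([-3.06888368e+00, -6.63506513e-01,  8.10778467e-04]), 'grip_width': 0.08517926224680453, 'contact_force': array([ 0.6591417 , -0.47806004,  0.56198677])}
top {'fx': 536.2505367872628, 'fy': 536.2505367872628, 'cx': 274.0543321184182, 'cy': 225.03265752268302, 'rvec': array([ 2.11526821, -2.16227746,  0.13901199]), 'tvec': array([-0.05938999,  0.5670072 ,  1.46710495])}
scene {'fx': 524.933364009497, 'fy': 524.933364009497, 'cx': 278.1904633641606, 'cy': 210.28709836834366, 'rvec': array([ 2.02853602,  1.60385118, -0.53850644]), 'tvec': array([-0.07273928, -0.42698915,  1.83321082])}
```

View pics/top0.png

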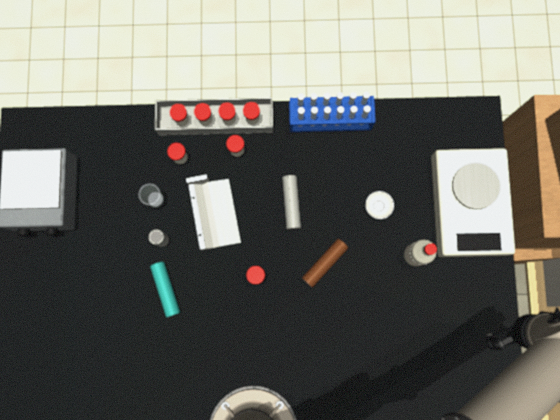

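View pics/scene0.png

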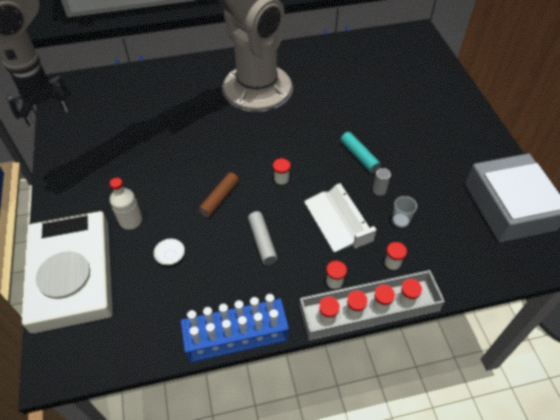

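The top view shows three candidates. The grey steel tube at (291,202) lies before the ramp, roughly parallel to the rest at (215,213), so it is the one meant. The brown (325,262) and turquoise (165,289) cylinders are look-alikes. I'll confirm in an enlarged crop.

```bash
python3 - <<'E'
import cv2
a=cv2.imread('pics/top0.png')[130:290,140:340]
cv2.imwrite('pics/crop0.png',cv2.resize(a,None,fx=3.75,fy=3.75,interpolation=cv2.INTER_CUBIC)[:600])
E
```

```text
(no output)
```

View pics/crop0.png

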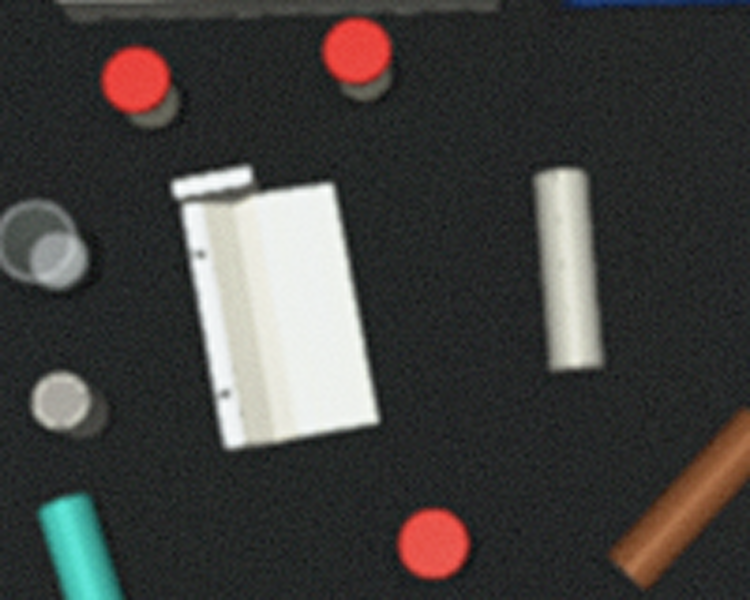

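The crop confirms the plain grey steel tube, with corners at (534,172), (587,170), (603,368) and (551,371). The ramp foot edge runs from (335,183) to (379,423), the stop plate is at (171..250,170), and cup_b is at (434,543).

```bash
cat > h.py <<'E'
import numpy as np, cv2
from bench import r
def ray(name,uv,z,C=None):
    C=C or r.calibration(name); R=cv2.Rodrigues(C['rvec'])[0]; t=C['tvec']
    uv=np.asarray(uv,float); d=np.c_[(uv[:,0]-C['cx'])/C['fx'],(uv[:,1]-C['cy'])/C['fy'],np.ones(len(uv))]@R
    o=-R.T@t; return o+d*((np.broadcast_to(z,len(uv))-o[2])/d[:,2])[:,None]
E
python3 - <<'E'
from h import *
np.set_printoptions(precision=4,suppress=True)
cr=lambda p:(np.array(p,float)+.5)/3.75-.5+[140,130]
foot=ray('top',cr([(335,183),(379,423)]),0.)
plate=ray('top',cr([(171,185),(250,168)]),.055)
nb=ray('top',cr([(226,450)]),.025)
f,n=foot; ex=(f-n)[:2]; print('footlen',np.linalg.norm(ex)); ex/=np.linalg.norm(ex); ey=np.array([-ex[1],ex[0]])
th=np.arctan2(ex[1],ex[0]); org=(f+n)[:2]/2+5e-3*ex+.078*ey
print('th',th,'org',org)
loc=lambda P:np.c_[(P[:,:2]-org)@ex,(P[:,:2]-org)@ey]
print('plate(exp 90..102,36/-22)',loc(plate),'nb exp -100,36',loc(nb))
tb=ray('top',cr([(534,172),(587,170),(603,368),(551,371)]),.02)
print('tube corners',tb[:,:2],loc(tb)); a=(tb[0]+tb[1]-tb[2]-tb[3])[:2]/2
print('len',np.linalg.norm(a),'yaw rel',np.arctan2(a[1],a[0])-th,'mid',tb.mean(0),loc(tb.mean(0)[None]))
for nme,p,z in(('a or c',(357,50),.064),('c',(136,80),.064),('b',(434,543),.064),('brown',(630,570),.02),('brown2',(780,400),.02)):
    P=ray('top',cr([p]),z);print(nme,P[0,:2],loc(P))
o=r.get_obs();R=cv2.Rodrigues(o['orientation'])[0];print(R)
E
```

```text
footlen 0.19209667456813725
th 0.1683838655649556 org [0.6097 0.1196]
plate(exp 90..102,36/-22) [[ 0.0995  0.0407]
 [ 0.101  -0.0201]] nb exp -100,36 [[-0.1024  0.0377]]
tube corners [[ 0.7126 -0.0976]
 [ 0.7132 -0.1384]
 [ 0.559  -0.1465]
 [ 0.5576 -0.107 ]] [[ 0.0651 -0.2314]
 [ 0.0588 -0.2717]
 [-0.0946 -0.2538]
 [-0.0893 -0.2146]]
len 0.15487246745366562 yaw rel -0.11224590510047719 mid [ 0.6356 -0.1224  0.02  ] [[-0.015  -0.2429]]
a or c [0.7998 0.0341] [[ 0.1731 -0.1161]]
c [0.7807 0.2016] [[0.1823 0.0522]]
b [ 0.4269 -0.0183] [[-0.2033 -0.1053]]
brown [ 0.406  -0.1624] [[-0.2481 -0.2438]]
brown2 [ 0.5315 -0.2795] [[-0.144  -0.3803]]
[[ 0.9107  0.4131 -0.0008]
 [ 0.4131 -0.9107  0.0014]
 [-0.0001 -0.0016 -1.    ]]
```

Emit:
carry_out(
  moves=[
    [0.04,-0.02,0,-0.15,0.085],
    [0.08,-0.04,0,-0.3,0.085],
    [0.12,-0.06,0,-0.45,0.085],
    [0.16,-0.08,0,-0.6,0.085],
    [0.2,-0.1,0,-0.75,0.085],
    [0.24,-0.12,0,-0.9,0.085],
    [0.28,-0.14,0,-1.05,0.085],
    [0.32,-0.16,0,-1.2,0.085],
  ],
)

```text
clock: 0.9
tcp_pos: [0.5049, -0.3353, 0.4045]
orientation: [-2.152, -2.288, 0.0]
contact_force: [0.3, 0.3, 0.4]
grip_width: 0.0848
gripper_force: 0.0
```

```bash
cat >> h.py <<'E'
TH=0.168; ORG=np.array([0.6097,0.1196])
def where():
    o=r.get_obs(); R=cv2.Rodrigues(o['orientation'])[0]; p=o['tcp_pos']
    c,s=np.cos(TH),np.sin(TH); d=p[:2]-ORG
    print('t',round(o['clock'],2),'tcp',p.round(4),'rest xy mm',(1e3*np.array([c*d[0]+s*d[1],-s*d[0]+c*d[1]])).round(1),'yaw rel',round(np.arctan2(R[1,1],R[0,1])-TH,4),'tiltz',R[:,2].round(3),'F',o['contact_force'].round(1),'w',round(o['grip_width'],4))
    return p,R
def to(x,y,z=None):
    p,R=where(); q=np.array([x,y,p[2] if z is None else z]); print('tool delta',(R.T@(q-p)).round(4))
E
python3 -c "
from h import *
to(0.639,-0.187)"
```

```text
t 0.9 tcp [ 0.5049 -0.3353  0.4045] rest xy mm [-179.4 -431. ] yaw rel -0.107 tiltz [-0.  0. -1.] F [0.3 0.3 0.4] w 0.0848
tool delta [ 1.398e-01  1.429e-01 -1.000e-04]
```

Emit:
carry_out(
  moves=[
    [0.035,0.036,0,0,0.085],
    [0.07,0.071,0,0,0.085],
    [0.105,0.107,0.03,0,0.085],
    [0.14,0.143,0.07,0,0.085],
    [0.14,0.143,0.11,0,0.085],
    [0.14,0.143,0.15,0,0.085],
    [0.14,0.143,0.18,0,0.085],
    [0.14,0.143,0.2,0,0.085],
  ],
)

```text
clock: 1.7
tcp_pos: [0.638, -0.1887, 0.201]
orientation: [-2.156, -2.279, 0.004]
contact_force: [0.1, -0.1, 0.7]
grip_width: 0.0848
gripper_force: 0.0
```

```bash
python3 -c "
from h import *
to(0.639,-0.187)
for n in('scene','wrist'):cv2.imwrite(f'pics/{n}1.png',r.grab_frame(n)[...,::-1])
a=cv2.imread('pics/scene1.png')[150:300,160:360]
b=cv2.imread('pics/wrist1.png')
cv2.imwrite('pics/m1.png',np.hstack([cv2.resize(a,(400,300)),cv2.resize(b,(400,300))]))
"
```

```text
t 1.7 tcp [ 0.638  -0.1887  0.201 ] rest xy mm [ -23.6 -308.7] yaw rel -0.1123 tiltz [-0.005  0.001 -1.   ] F [ 0.1 -0.1  0.7] w 0.0848
tool delta [ 0.0016  0.0011 -0.    ]
```

View pics/m1.png

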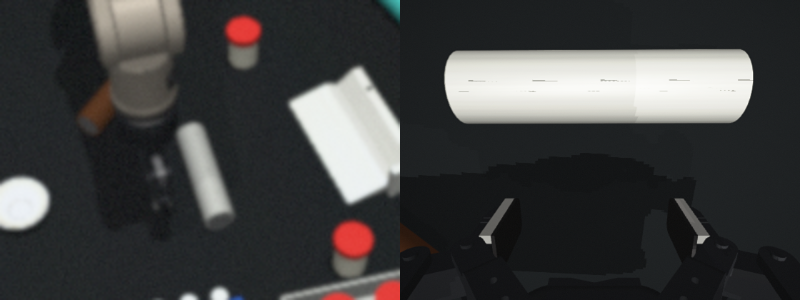

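The wrist picture shows the tube level and centred ahead of the open fingers: tube at x 445–752 and y 50–123, fingers at x≈500 and x≈690. Next I lower the hand slowly and feel for the bench.

Emit:
carry_out(
  moves=[
    [0,0,0.01,0,0.085],
    [0,0,0.02,0,0.085],
    [0,0,0.021,0,0.085],
    [0,0,0.022,0,0.085],
    [0,0,0.023,0,0.085],
    [0,0,0.024,0,0.085],
    [0,0,0.025,0,0.085],
    [0,0,0.025,0,0.085],
  ],
)

```text
clock: 2.6
tcp_pos: [0.6392, -0.1892, 0.1797]
orientation: [2.16, 2.282, 0.0]
contact_force: [-0.6, 0.2, 0.6]
grip_width: 0.0849
gripper_force: 0.0
```

```bash
python3 -c "
from h import *
where()
cv2.imwrite('pics/wrist2.png',r.grab_frame('wrist')[...,::-1])
"
```

```text
t 2.6 tcp [ 0.6392 -0.1892  0.1797] rest xy mm [ -22.5 -309.4] yaw rel -0.1131 tiltz [ 0. -0. -1.] F [-0.6  0.2  0.6] w 0.0849
```

Emit:
carry_out(
  moves=[
    [0,0,0.001,0,0.085],
    [0,0,0.002,0,0.085],
    [0,0,0.003,0,0.085],
    [0,0,0.004,0,0.085],
    [0,0,0.005,0,0.085],
    [0,0,0.006,0,0.085],
    [0,0,0.007,0,0.085],
    [0,0,0.0075,0,0.085],
  ],
)

```text
clock: 3.45
tcp_pos: [0.6392, -0.1892, 0.1721]
orientation: [-2.159, -2.282, 0.0]
contact_force: [-0.3, 0.7, -0.4]
grip_width: 0.0851
gripper_force: 0.0
```

Emit:
carry_out(
  moves=[
    [0,0,0.002,0,0.085],
    [0.005,0,0.004,0,0.085],
    [0.012,0,0.004,0,0.085],
    [0.02,0,0.004,0,0.085],
    [0.026,0,0.004,0,0.085],
    [0.031,0,0.004,0,0.085],
    [0.036,0,0.004,0,0.085],
    [0.04,0,0.004,0,0.085],
  ],
)

```text
clock: 4.25
tcp_pos: [0.6371, -0.1488, 0.1683]
orientation: [2.159, 2.282, -0.0]
contact_force: [0.7, -0.0, 0.7]
grip_width: 0.085
gripper_force: 0.0
```

Emit:
carry_out(
  moves=[
    [0.004,0,0,-0.005,0.085],
    [0.008,0,0,-0.01,0.085],
    [0.012,0,0,-0.015,0.085],
    [0.016,0,0,-0.02,0.085],
    [0.02,0,0,-0.025,0.085],
    [0.024,0,0,-0.03,0.085],
    [0.028,0,0,-0.035,0.085],
    [0.032,0,0,-0.04,0.085],
  ],
)

```text
clock: 5.05
tcp_pos: [0.6353, -0.117, 0.1682]
orientation: [2.113, 2.325, -0.0]
contact_force: [0.6, -0.2, -0.3]
grip_width: 0.0847
gripper_force: 0.1
```

```bash
python3 -c "
from h import *
where()
for n in('scene','wrist'):cv2.imwrite(f'pics/{n}3.png',r.grab_frame(n)[...,::-1])
a=cv2.imread('pics/scene3.png')[150:300,160:360]
b=cv2.imread('pics/wrist3.png')
cv2.imwrite('pics/m3.png',np.hstack([cv2.resize(a,(400,300)),cv2.resize(b,(400,300))]))
"
```

```text
t 5.05 tcp [ 0.6353 -0.117   0.1682] rest xy mm [ -14.4 -237.6] yaw rel -0.0726 tiltz [ 0. -0. -1.] F [ 0.6 -0.2 -0.3] w 0.0847
```

View pics/m3.png

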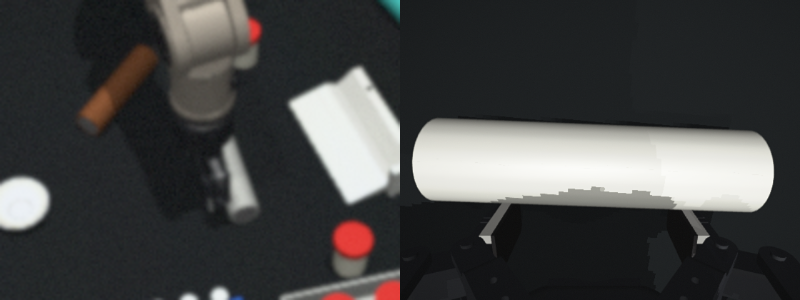

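The wrist picture shows the tube just ahead of both fingertips (x 412–772), slightly yawed because I am turning the hand. It has rolled and is not jammed, so I carry on.

Emit:
carry_out(
  moves=[
    [0.004,0,0,-0.005,0.085],
    [0.008,0,0,-0.01,0.085],
    [0.012,0,0,-0.015,0.085],
    [0.016,0,0,-0.02,0.085],
    [0.02,0,0,-0.025,0.085],
    [0.024,0,0,-0.03,0.085],
    [0.028,0,0,-0.035,0.085],
    [0.032,0,0,-0.04,0.085],
  ],
)

```text
clock: 5.95
tcp_pos: [0.6322, -0.0851, 0.1682]
orientation: [-2.066, -2.367, -0.0]
contact_force: [-1.1, -0.8, 0.6]
grip_width: 0.0851
gripper_force: 0.1
```

Emit:
carry_out(
  moves=[
    [0.004,0,0,-0.005,0.085],
    [0.008,0,0,-0.01,0.085],
    [0.012,0,0,-0.015,0.085],
    [0.016,0,0,-0.02,0.085],
    [0.02,0,0,-0.025,0.085],
    [0.024,0,0,-0.03,0.085],
    [0.028,0,0,-0.033,0.085],
    [0.032,0,0,-0.033,0.085],
  ],
)

```text
clock: 6.75
tcp_pos: [0.6279, -0.0534, 0.1682]
orientation: [2.027, 2.4, 0.0]
contact_force: [0.4, -0.2, 0.8]
grip_width: 0.0848
gripper_force: 0.1
```

```bash
python3 -c "
from h import *
where()
for n in('top','wrist'):cv2.imwrite(f'pics/{n}4.png',r.grab_frame(n)[...,::-1])
a=cv2.imread('pics/top4.png')[140:290,140:340]
b=cv2.imread('pics/wrist4.png')
cv2.imwrite('pics/m4.png',np.hstack([cv2.resize(a,(400,300)),cv2.resize(b,(400,300))]))
"
```

```text
t 6.75 tcp [ 0.6279 -0.0534  0.1682] rest xy mm [ -11.  -173.6] yaw rel 0.0001 tiltz [ 0.  0. -1.] F [ 0.4 -0.2  0.8] w 0.0848
```

View pics/m4.png

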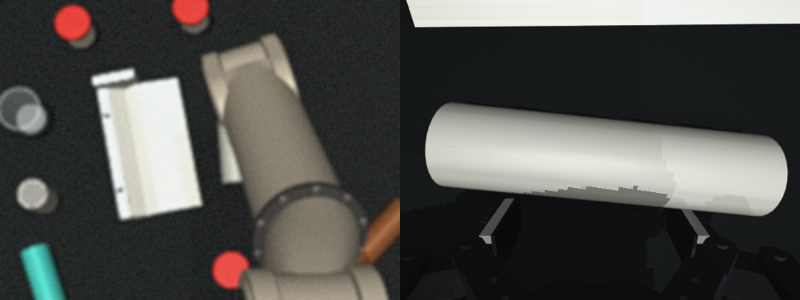

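The tube lies about 0.09 rad askew to the hand, with the far (right) end against the finger and the near end slightly ahead. The ramp edge (y≈20) is parallel to the hand, so it will square the tube up as I push on.

Emit:
carry_out(
  moves=[
    [0.005,0,0,0,0.085],
    [0.01,0,0,0,0.085],
    [0.015,0,0,0,0.085],
    [0.02,0,0,0,0.085],
    [0.025,0,0,0,0.085],
    [0.03,0,0,0,0.085],
    [0.035,0,0,0,0.085],
    [0.04,0,0,0,0.085],
  ],
)

```text
clock: 7.65
tcp_pos: [0.6212, -0.0139, 0.1682]
orientation: [-2.027, -2.4, 0.0]
contact_force: [0.1, -0.1, -0.5]
grip_width: 0.0848
gripper_force: 0.1
```

Emit:
carry_out(
  moves=[
    [0.004,0,0,0,0.085],
    [0.008,0,0,0,0.085],
    [0.012,0,0,0,0.085],
    [0.016,0,0,0,0.085],
    [0.02,0,0,0,0.085],
    [0.024,0,0,0,0.085],
    [0.028,0,0,0,0.085],
    [0.032,0,0,0,0.085],
  ],
)

```text
clock: 8.45
tcp_pos: [0.6159, 0.0173, 0.1682]
orientation: [2.027, 2.399, -0.0]
contact_force: [0.2, -2.0, 0.4]
grip_width: 0.0852
gripper_force: 1.0
```

```bash
python3 -c "
from h import *
where()
for n in('top','wrist'):cv2.imwrite(f'pics/{n}5.png',r.grab_frame(n)[...,::-1])
a=cv2.imread('pics/top5.png')[140:290,140:340]
b=cv2.imread('pics/wrist5.png')
cv2.imwrite('pics/m5.png',np.hstack([cv2.resize(a,(400,300)),cv2.resize(b,(400,300))]))
"
```

```text
t 8.45 tcp [0.6159 0.0173 0.1682] rest xy mm [ -11.  -101.9] yaw rel -0.0003 tiltz [ 0. -0. -1.] F [ 0.2 -2.   0.4] w 0.0852
```

View pics/m5.png

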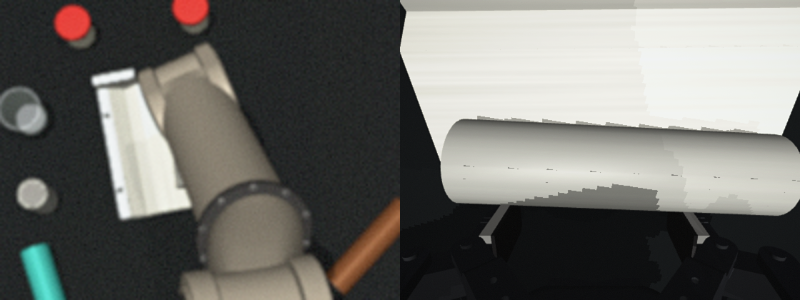

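The tube is now on the ramp and nearly square (about 0.03 rad). Its middle is about 10 mm to the far side of the hand's middle. Next the hand climbs with the slope.

Emit:
carry_out(
  moves=[
    [0.004,0,0,0,0.085],
    [0.008,0,0,0,0.085],
    [0.012,0,-0.0005,0,0.085],
    [0.016,0,-0.001,0,0.085],
    [0.02,0,-0.002,0,0.085],
    [0.024,0,-0.003,0,0.085],
    [0.028,0,-0.004,0,0.085],
    [0.032,0,-0.005,0,0.085],
  ],
)

```text
clock: 9.35
tcp_pos: [0.6105, 0.0491, 0.1733]
orientation: [2.027, 2.4, 0.0]
contact_force: [1.2, -1.8, 0.8]
grip_width: 0.0852
gripper_force: 1.0
```

```bash
python3 -c "
from h import *
where()
cv2.imwrite('pics/wrist6.png',r.grab_frame('wrist')[...,::-1])
"
```

```text
t 9.35 tcp [0.6105 0.0491 0.1733] rest xy mm [-11.  -69.6] yaw rel 0.0 tiltz [ 0. -0. -1.] F [ 1.2 -1.8  0.8] w 0.0852
```

View pics/wrist6.png

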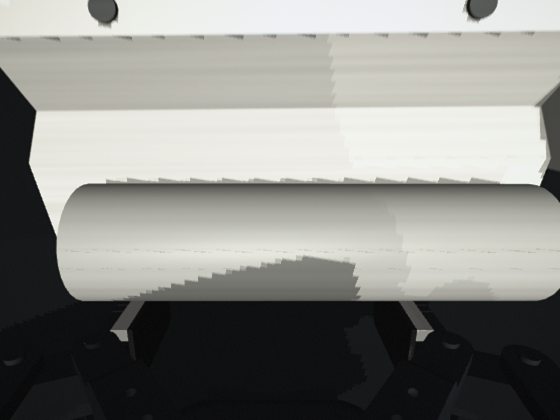

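The tube now lies square against both fingers (x 57–560), with the crest right ahead of it. I continue slowly over the crest.

Emit:
carry_out(
  moves=[
    [0.003,0,-0.0007,0,0.085],
    [0.006,0,-0.0014,0,0.085],
    [0.009,0,-0.002,0,0.085],
    [0.012,0,-0.0027,0,0.085],
    [0.015,0,-0.0034,0,0.085],
    [0.018,0,-0.004,0,0.085],
    [0.021,0,-0.0047,0,0.085],
    [0.023,0,-0.005,0,0.085],
  ],
)

```text
clock: 10.2
tcp_pos: [0.6066, 0.0721, 0.1783]
orientation: [-2.027, -2.4, -0.001]
contact_force: [-0.1, -1.0, 0.9]
grip_width: 0.0851
gripper_force: 0.4
```

```bash
python3 -c "
from h import *
where()
cv2.imwrite('pics/wrist7.png',r.grab_frame('wrist')[...,::-1])
"
```

```text
t 10.2 tcp [0.6066 0.0721 0.1783] rest xy mm [-11.  -46.3] yaw rel 0.0003 tiltz [ 0.  0. -1.] F [-0.1 -1.   0.9] w 0.0851
```

View pics/wrist7.png

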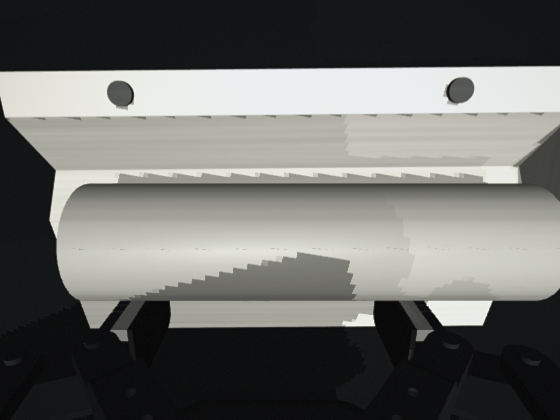

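The tube is at the crest but not yet over it, still touching the fingers. I nudge it on.

Emit:
carry_out(
  moves=[
    [0.0015,0,-0.0005,0,0.085],
    [0.003,0,-0.001,0,0.085],
    [0.0045,0,-0.0015,0,0.085],
    [0.006,0,-0.002,0,0.085],
    [0.0075,0,-0.002,0,0.085],
    [0.009,0,-0.002,0,0.085],
    [0.01,0,-0.002,0,0.085],
    [0.01,0,-0.002,0,0.085],
  ],
)

```text
clock: 11.05
tcp_pos: [0.605, 0.0815, 0.1802]
orientation: [-2.027, -2.4, -0.0]
contact_force: [0.1, -0.2, -0.1]
grip_width: 0.0849
gripper_force: 0.0
```

```bash
python3 -c "
from h import *
where()
cv2.imwrite('pics/wrist8.png',r.grab_frame('wrist')[...,::-1])
"
```

```text
t 11.05 tcp [0.605  0.0815 0.1802] rest xy mm [-11.  -36.7] yaw rel 0.0003 tiltz [-0.  0. -1.] F [ 0.1 -0.2 -0.1] w 0.0849
```

View pics/wrist8.png

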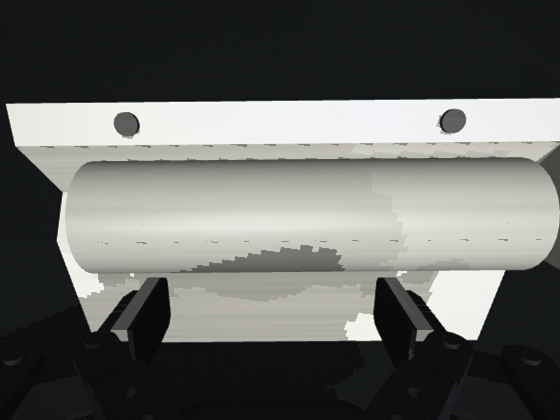

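The tube has dropped into the groove and stands clear of the fingers. Its near end is at pixel (66,218) and its far end at (559,212). I work out its place along the groove.

```bash
python3 -c "
from h import *
p,R=where()
P=ray('wrist',[(66,218),(559,212),(126,124),(453,121),(7,104)],[.028,.028,.025,.025,.025])
c,s=np.cos(TH),np.sin(TH);d=P[:,:2]-ORG
print((1e3*np.c_[c*d[:,0]+s*d[:,1],-s*d[:,0]+c*d[:,1]]).round(1))
"
```

```text
t 11.1 tcp [0.605  0.0814 0.1802] rest xy mm [-11.  -36.9] yaw rel 0.0001 tiltz [-0. -0. -1.] F [-0.3 -0.9 -0.3] w 0.0847
[[-84.8   0.1]
 [ 92.6   2.2]
 [-60.2  32.8]
 [ 51.2  33.8]
 [-99.4  39.4]]
```

The near end is at about x = -73 mm, allowing for the top rim at about 46 mm height, and it must go to -60. So the push is about 13 mm. I back off, lift, shut the fingers and go over to the near end.

Emit:
carry_out(
  moves=[
    [-0.015,0,0,0,0.085],
    [-0.015,0,-0.03,0,0.085],
    [-0.015,0,-0.06,0,0.085],
    [-0.01,-0.03,-0.085,0,0.0],
    [0.01,-0.065,-0.09,0,0.0],
    [0.03,-0.1,-0.09,0,0.0],
    [0.036,-0.106,-0.09,0,0.0],
    [0.036,-0.106,-0.09,0,0.0],
  ],
)

```text
clock: 11.9
tcp_pos: [0.4938, 0.0988, 0.2705]
orientation: [2.026, 2.401, -0.001]
contact_force: [0.8, 0.7, -0.1]
grip_width: 0.0119
gripper_force: 0.0
```

Emit:
carry_out(
  moves=[
    [0,0,0,0,0.0],
    [0,0,0,0,0.0],
    [0,0,0.01,0,0.0],
    [0,0,0.02,0,0.0],
    [0,0,0.03,0,0.0],
    [0,0,0.04,0,0.0],
    [0,0,0.045,0,0.0],
    [0,0,0.045,0,0.0],
  ],
)

```text
clock: 12.7
tcp_pos: [0.4941, 0.0991, 0.2241]
orientation: [-2.026, -2.399, 0.002]
contact_force: [0.4, 0.4, 0.5]
grip_width: 0.0003
gripper_force: 0.0
```

```bash
python3 -c "
from h import *
where()
for n in('scene','wrist'):cv2.imwrite(f'pics/{n}9.png',r.grab_frame(n)[...,::-1])
a=cv2.imread('pics/scene9.png')[160:260,280:413]
b=cv2.imread('pics/wrist9.png')
cv2.imwrite('pics/m9.png',np.hstack([cv2.resize(a,(400,300)),cv2.resize(b,(400,300))]))
"
```

```text
t 12.7 tcp [0.4941 0.0991 0.2241] rest xy mm [-117.4   -0.9] yaw rel 0.0003 tiltz [-0.002 -0.    -1.   ] F [0.4 0.4 0.5] w 0.0003
```

View pics/m9.png

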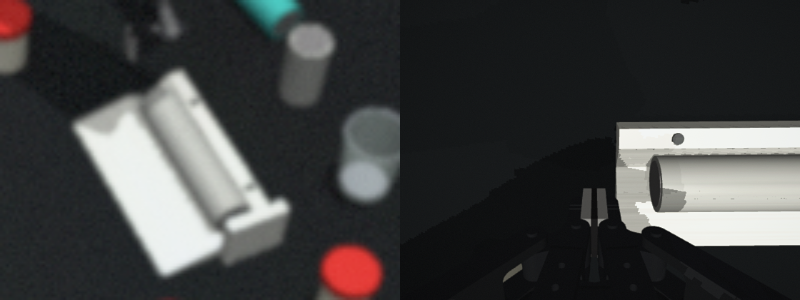

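The tube lies in the V with a visible gap before the stop (left picture). The shut fingers stand before its near end disc, which is at (656,184) in the right half.

```bash
python3 -c "
from h import *
where()
P=ray('wrist',[(256*1.4,184*1.4),(217*1.4,125*1.4)],[.028,.025])
c,s=np.cos(TH),np.sin(TH);d=P[:,:2]-ORG
print((1e3*np.c_[c*d[:,0]+s*d[:,1],-s*d[:,0]+c*d[:,1]]).round(1))
"
```

```text
t 12.8 tcp [0.4946 0.0992 0.2252] rest xy mm [-116.9   -0.8] yaw rel 0.0002 tiltz [-0.  0. -1.] F [ 0.5 -0.7  0.4] w -0.0001
[[-7.200e+01 -1.000e-01]
 [-1.009e+02  4.220e+01]]
```

Emit:
carry_out(
  moves=[
    [0,0,0.01,0,0.0],
    [0,0,0.02,0,0.0],
    [0,0,0.028,0,0.0],
    [0,0.005,0.028,0,0.0],
    [0,0.01,0.028,0,0.0],
    [0,0.015,0.028,0,0.0],
    [0,0.02,0.028,0,0.0],
    [0,0.024,0.028,0,0.0],
  ],
)

```text
clock: 13.6
tcp_pos: [0.5189, 0.1032, 0.1975]
orientation: [2.027, 2.399, 0.001]
contact_force: [1.1, 0.2, 0.7]
grip_width: 0.0002
gripper_force: 0.0
```

Emit:
carry_out(
  moves=[
    [0,0.0015,0,0,0.0],
    [0,0.003,0,0,0.0],
    [0,0.0045,0,0,0.0],
    [0,0.006,0,0,0.0],
    [0,0.0075,0,0,0.0],
    [0,0.009,0,0,0.0],
    [0,0.0105,0,0,0.0],
    [0,0.012,0,0,0.0],
  ],
)

```text
clock: 14.4
tcp_pos: [0.53, 0.1051, 0.1971]
orientation: [-2.027, -2.4, 0.0]
contact_force: [-1.3, 0.1, -0.6]
grip_width: 0.0
gripper_force: 0.6
```

```bash
python3 -c "
from h import *
where()
"
```

```text
t 14.4 tcp [0.53   0.1051 0.1971] rest xy mm [-81.  -1.] yaw rel 0.0 tiltz [-0. -0. -1.] F [-1.3  0.1 -0.6] w 0.0
```

Emit:
carry_out(
  moves=[
    [0,0.0008,0,0,0.0],
    [0,0.0016,0,0,0.0],
    [0,0.0024,0,0,0.0],
    [0,0.0032,0,0,0.0],
    [0,0.004,0,0,0.0],
    [0,0.0046,0,0,0.0],
    [0,0.0052,0,0,0.0],
    [0,0.0052,0,0,0.0],
  ],
)

```text
clock: 15.2
tcp_pos: [0.5353, 0.106, 0.1972]
orientation: [2.027, 2.4, 0.0]
contact_force: [-0.6, -0.7, -1.0]
grip_width: -0.0
gripper_force: 0.4
```

Emit:
carry_out(
  moves=[
    [0,0.0004,0,0,0.0],
    [0,0.0008,0,0,0.0],
    [0,0.0012,0,0,0.0],
    [0,0.0016,0,0,0.0],
    [0,0.002,0,0,0.0],
    [0,0.002,0,0,0.0],
    [0,0.002,0,0,0.0],
    [0,0.002,0,0,0.0],
  ],
)

```text
clock: 16.0
tcp_pos: [0.5372, 0.1063, 0.1972]
orientation: [2.027, 2.4, 0.0]
contact_force: [-1.2, 0.6, 0.1]
grip_width: -0.0
gripper_force: 0.5
```

No rise in force yet, so I keep pushing gently until the stop is felt.

Emit:
carry_out(
  moves=[
    [0,0.0004,0,0,0.0],
    [0,0.0008,0,0,0.0],
    [0,0.0012,0,0,0.0],
    [0,0.0016,0,0,0.0],
    [0,0.002,0,0,0.0],
    [0,0.0023,0,0,0.0],
    [0,0.0025,0,0,0.0],
    [0,0.0025,0,0,0.0],
  ],
)

```text
clock: 16.8
tcp_pos: [0.5382, 0.1065, 0.1968]
orientation: [-2.026, -2.399, 0.005]
contact_force: [-7.2, -0.8, 3.9]
grip_width: -0.0003
gripper_force: 3.8
```

The force has risen to 7 N, so the tube is against the stop. I back off and lift away.

Emit:
carry_out(
  moves=[
    [0,-0.004,0,0,0.0],
    [0,-0.012,0,0,0.0],
    [0,-0.022,0,0,0.0],
    [0,-0.03,-0.02,0,0.0],
    [0,-0.03,-0.05,0,0.0],
    [0,-0.03,-0.09,0,0.0],
    [0,-0.04,-0.13,0,0.0],
    [0,-0.04,-0.15,0,0.0],
  ],
)

```text
clock: 17.6
tcp_pos: [0.4995, 0.1002, 0.3504]
orientation: [2.025, 2.398, 0.005]
contact_force: [0.6, 0.5, 0.2]
grip_width: -0.0
gripper_force: 0.0
```

```bash
python3 -c "
from h import *
where()
for n in('scene','wrist'):cv2.imwrite(f'pics/{n}10.png',r.grab_frame(n)[...,::-1])
a=cv2.imread('pics/scene10.png')[160:260,280:413]
b=cv2.imread('pics/wrist10.png')
cv2.imwrite('pics/m10.png',np.hstack([cv2.resize(a,(400,300),interpolation=cv2.INTER_CUBIC),cv2.resize(b,(400,300))]))
"
```

```text
t 17.6 tcp [0.4995 0.1002 0.3504] rest xy mm [-111.9   -0.7] yaw rel 0.0002 tiltz [ 0.004  0.    -1.   ] F [0.6 0.5 0.2] w -0.0
```

View pics/m10.png

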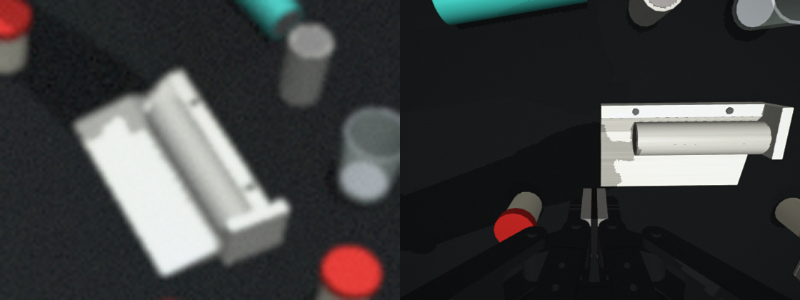

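The tube lies in the V with its far end against the stop plate (at (770,135) in the right half). The bystanders stand as before and the hand is clear, so I hand in.

```bash
python3 -c "
from bench import r
print(r.hand_in())"
```

```text
the job is handed in; nothing more can be done
None
```

The job is handed in, with no verdict returned: the tube was rolled up the ramp into the V groove, pushed against the end stop (felt at about 7 N) and left there with the hand clear, at about 18 s on the robot's clock.

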